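Probe the guide tube with the depth gauge and present it level

TASK

Swing the red clamp lever well clear of the guide tube's mouth, take the blue-handled depth gauge from its slanted rest, and insert it upright into the tube until its brass collar stops flat on the tube's rim. Then draw it right out again and finish while still holding the gauge by itself in the air, its rod level (horizontal) and still for reading, at least 15 cm above the worktop; do not put it down or let go. Leave the lever open, and do not disturb the beaker, the brown bottle or the tip box.

Things in the scene. Friction and masses are not known exactly. Their poses are not given: they have to be found in the camera images.
- gauge: Loose depth gauge, 80 g, 145 mm long. Origin: centre of the brass collar's underside; +z runs along the rod from tip to handle. Steel rod 8 mm thick, 80 mm long below the collar; collar 24 mm diameter, z 0 to 8 mm; blue bar handle z 15 to 65 mm, 14 mm (x) by 18 mm (y). Centre of mass about 7 mm below the origin. It starts in the rest at 45 degrees, handle up, and lifts straight up out of it.
- gauge_tip (a point): Tip end of the gauge's rod, 80 mm below the collar's underside.
- gauge_grip (a point): Middle of the gauge's blue handle, 40 mm above the collar's underside (towards +z).
- rest: Fixed slanted rest: grey foot 70 x 96 x 8 mm, white open trough. Origin on the worktop under it, z up. The trough leans 45 degrees, upper end to the rest's -y: the gauge's collar hangs there at (0, -30, 82) mm, rod pointing down towards +y. The handle sticks out free, middle at (0, -58, 110) mm; its 14 mm-apart faces look along the rest's +x and -x, to be pinched from straight above.
- guide: Fixed guide-tube fixture: foot plate 96 (x) x 76 (y) x 8 mm, grey block 46 x 46 mm up to 38 mm, steel tube 26 mm outer, 15 mm inner diameter, rim 108 mm above the worktop, bore 95 mm deep. Origin on the worktop under the tube's axis; z up. A 14 mm pivot post stands 38 mm from the axis towards +x.
- guide_rim (a point): Centre of the guide tube's mouth, at the height of its rim (108 mm).
- clamp_lever (a joint): Angle of the red clamp lever, rad. At 0 it lies from the pivot post over the tube's mouth towards the fixture's -x and shuts it. It swings level, anticlockwise seen from above (towards the fixture's -y), to a stop at 1.9, and stays where left; about 1 N at the knob moves it. It starts between 0 and 0.3; at 1.2 or more it is well clear.
- lever_knob (a point): Centre of the top of the lever's upright black knob: 14 mm diameter, 26 mm tall above the lever (its top is 145 mm above the worktop), 78 mm from the hinge.
- lever_hinge (a point): Point on the lever's upright hinge axis, 119 mm above the worktop.
- beaker: Bystander: small glass beaker, 45 mm diameter, 58 mm tall, origin at the centre of its underside.
- amber: Bystander: small brown bottle with black cap, 38 mm diameter, 72 mm tall, origin at the centre of its underside.
- tips: Bystander: orange pipette-tip box with clear lid, 66 x 62 x 62 mm, origin at the centre of its underside.
There are look-alikes about, which are no part of the job. Leave any pink look-alike of the rest alone.

How it is judged (in metres and radians):
On the way, in this order (a step that is already met when the one before it is completed fails the run):
1. the clamp lever is swung clear of the tube's mouth (at least 1.2 rad) (value of joint clamp_lever above 1.2 rad), for 0.2 s.
2. the gauge stands upright in the guide tube with its collar down on the rim (horizontal distance between gauge and guide_rim below 0.006 m and z of gauge in the frame of guide_rim between -0.003 and 0.003 m and angle between gauge's own z axis and vertical below 0.1 rad), for 0.2 s.
3. the gauge is drawn right out of the tube (z of gauge_tip in the frame of guide_rim above 0.01 m), for 0.1 s.
At the end, for the whole second after the job is handed in: The gauge is held still between the fingers, its rod within 10 degrees of horizontal, tip and handle more than 14 cm above the worktop, touching neither fixture nor bystander; the clamp lever is still open (over 1.1 rad) (angle between gauge's own z axis and vertical between 1.39 and 1.75 rad and height (world z) of each of gauge_tip, gauge_grip above 0.14 m and contact force between gauge and the fingers above 1 N and contact force between gauge and guide below 0.2 N and contact force between gauge and rest below 0.2 N and contact force between gauge and beaker below 0.2 N and contact force between gauge and amber below 0.2 N and contact force between gauge and tips below 0.2 N and linear speed of gauge below 0.03 m/s and angular speed of gauge below 0.2 rad/s and value of joint clamp_lever above 1.1 rad); the arm keeps its last pose, push and grip.
It fails at once if the small glass beaker is shifted by more than 2 cm or tipped (distance of beaker from where it was at the start of the episode above 0.02 m or angle between beaker's own z axis and vertical above 0.3 rad).
It fails at once if the small brown bottle is shifted by more than 2 cm or tipped (distance of amber from where it was at the start of the episode above 0.02 m or angle between amber's own z axis and vertical above 0.3 rad).
It fails at once if the orange tip box is shifted by more than 2 cm or tipped (distance of tips from where it was at the start of the episode above 0.02 m or angle between tips's own z axis and vertical above 0.3 rad).
It also fails if it takes over 70 s, if anything falls off the work surface, if the arm or the gripper's body presses on something with over 40 N, if the wrist force passes 120 N, or if a joint passes its speed limit or range.

ROBOT

A 6-joint arm with a two-finger parallel gripper is mounted at the origin on a cart in front of the work surface, level with it; the furniture and walls round the work are solid. World frame = base frame: x ahead of the robot, y to its left, z up, the work surface at z = 0. Lengths are in mm, angles in rad, forces in N, time in s.
With the tool pointing down it reaches from about 300 to 775 mm from the base axis. Payload 14.6 kg.
Tool frame: the origin (TCP) lies between the finger pads; the fingertips stand ahead of it and the grasp point (between the pads) lies 11 mm behind it (manip.finger_overhang is the z of the fingertips in the tool frame, in mm); z points along the fingers, y is the line along which they close (so a half turn about z gives the same grasp; the last joint's range is limited). The gripper opens to 94 mm and grips with 3 to 60 N. Pads are 16 mm wide; open, the fingers measure 119 mm over their backs; the gripper's body (75 mm by 177 mm) begins 78 mm behind the grasp point.
Start: joints at [1.089, 0.3, 1.521, -0, 1.321, -0.067], TCP at [221.65, 503.349, 213.446] pointing down, gripper open.
Joint ranges: [-3.03, 3.03], [-0.79, 2.21], [0.23, 2.52], [-1.04, 4.18], [0, 3.07], [-2.55, 2.55]. Speed limits (rad/s): [2.22, 2.22, 2.57, 3.14, 3.14, 3.14].

INTERFACE

Orientations are given as [roll, pitch, yaw] about the fixed x, y, z axes, in that order (R = Rz(yaw) Ry(pitch) Rx(roll)).
In Python, from cell import manip gives the robot as it stands.
- The arm moves only by the tool jog_arm, never from a script. Its argument "series" is a list of rows, each a list of 7 numbers: the shift along the world's x, y, z as a fraction of full scale, then the turn, a rotation vector about the world's x, y, z as a fraction of full scale, then the closure, from 0 (fully open) to 1 (shut). In form: [[dx, dy, dz, wx, wy, wz, fingers], ...]. A call has 1 to 8 rows; each row is the pose to reach, as a shift and turn from the pose commanded when the call began; what a row does not reach only later rows make up. Full scale, the value 1, is 120 mm for a shift and 90 degrees for a turn. A row lasts 1/12 s, in which the tool goes at most 41.7 mm and 7.16 degrees, less where a joint would pass 70% of its speed; a pose out of reach is approached as far as the arm can. A call with a number of a shift or a turn outside -1 to 1 is refused whole. A call with a gripper value outside its range is refused whole. The fingers move at their own pace and stop on an object; "grip_force" is the grip in N (left out, the last holds). Time passes only in rows, so rows that repeat a pose let the fingers close. It gives the time, the measured TCP pose, the force, the opening and the grip force at its end, in the units of the state.
- manip.read_state(): the state, without advancing time (a new reading comes with each control period).
- manip.camera(name): name is "side" or "top" or "wrist"; returns a dict with "frame" (400x640x3 uint8, red, green, blue), "vfov" (degrees; the focal length in pixels is half the picture's height over the tangent of half this angle, whatever the lens; pixels are square), "cx", "cy" (the principal point, pixels), "R" (3x3) and "t" (3): a world point X has camera coordinates R X + t; the wrist camera has in their place "hand_eye" (4x4, takes a point from camera to tool coordinates, whose origin is the TCP and whose axes are the flange's). Camera axes: x right, y down, z forward; pixel columns grow to the right and rows downward; lengths in mm; the calibration is good to about 2 mm. A picture is of the moment at which its call begins: read the wrist's pose just before it. There is no depth.
- manip.sign_off(): hands the job in; it is judged then, once.
The state is a dict: "clock": time; "joints": joint angles; "qd": joint speeds; "effort": joint torques, N m; "eef_pos": TCP position; "eef_rot": TCP orientation; "wrist_force": force on the tool from outside, world axes, zero at the start; "moment": the same for the moment, N m; "finger_gap": finger opening in mm; "finger_force": force on a finger pad.
Only numpy, scipy, OpenCV 4.12 (cv2) and the standard library are available. Lean on these libraries where they do the work, as an engineer would, in place of code of your own. Each camera call takes 0.05 s, during which the arm holds its last target. There are 200 camera calls.

## Working session

There is one attempt and no reset: what is moved stays moved. The work goes in short steps, Python scripts to look and compute and a tool call to move; the robot and the scene stay as the last step left them, time stands still between calls to the robot, and variables do not carry over. Pictures are saved under pics/ and viewed, at most 13 in all, crops included, and the job is handed in when it is done.

Besides the shell and the picture viewer there is one more tool, called by a JSON object that holds its "name" and its "arguments". jog_arm: Moves the arm, as the interface text tells. Its arguments: {"type":"object","properties":{"series":{"type":"array"},"grip_force":{"type":"number"}},"required":["series"]}

```bash
mkdir -p pics
cat > h.py <<'E'
import numpy as np, cv2, math
from scipy.spatial.transform import Rotation as Ro
from cell import manip
def cam(n):
    s=manip.read_state(); c=manip.camera(n); im=c["frame"]; h=im.shape[0]
    f=h/2/math.tan(math.radians(c["vfov"])/2)
    K=np.array([[f,0,c["cx"]],[0,f,c["cy"]],[0,0,1]])
    if n=="wrist":
        T=np.eye(4);T[:3,:3]=Ro.from_euler("xyz",s["eef_rot"]).as_matrix();T[:3,3]=s["eef_pos"]
        M=np.linalg.inv(T@np.array(c["hand_eye"]));R,t=M[:3,:3],M[:3,3]
    else: R,t=np.array(c["R"]),np.array(c["t"])
    return dict(im=im,K=K,R=R,t=t)
def ray(c,uv):
    d=c["R"].T@np.linalg.inv(c["K"])@np.array([uv[0],uv[1],1.]); return -c["R"].T@c["t"],d/np.linalg.norm(d)
def onz(c,uv,z):
    o,d=ray(c,uv); return o+d*(z-o[2])/d[2]
def tri(c1,p1,c2,p2):
    o1,d1=ray(c1,p1);o2,d2=ray(c2,p2)
    s=np.linalg.lstsq(np.c_[d1,-d2],o2-o1,rcond=None)[0]
    a,b=o1+d1*s[0],o2+d2*s[1]; return (a+b)/2,np.linalg.norm(a-b)
def proj(c,X):
    p=c["K"]@(c["R"]@np.array(X,float)+c["t"]); return p[:2]/p[2]
def save(n,im,k=1): cv2.imwrite("pics/"+n+".png",cv2.resize(im[:,:,::-1],None,fx=k,fy=k,interpolation=cv2.INTER_CUBIC))
def blobs(im,lo,hi,amin=30):
    hsv=cv2.cvtColor(im,cv2.COLOR_RGB2HSV); m=cv2.inRange(hsv,np.array(lo),np.array(hi))
    n,l,st,ce=cv2.connectedComponentsWithStats(m)
    return m,[(st[i].tolist(),ce[i].round(1).tolist()) for i in range(1,n) if st[i][4]>=amin]
E
python3 - <<'E'
from h import *
print(manip.read_state(), manip.finger_overhang)
ims=[]
for n in("side","top"):
    c=cam(n);save(n,c["im"],1.25);print(n,c["K"].round(1).tolist(),(-c["R"].T@c["t"]).round(),c["R"].round(2).tolist())
    for nm,lo,hi in(("blue",(100,120,50),(130,255,255)),("red",(0,150,80),(8,255,255))): print(nm,blobs(c["im"],lo,hi)[1])
E
```

```text
{'clock': 0.0, 'joints': array([ 1.08941256e+00,  3.00465612e-01,  1.52162973e+00,  1.00353864e-05,
        1.32070251e+00, -6.66138061e-02]), 'qd': array([ 0.0015024 ,  0.00056382,  0.00098558, -0.00165367, -0.0011779 ,
       -0.00061389]), 'effort': array([ 1.91953179e-03, -5.31814027e+01, -3.52734232e+01,  7.09295855e-02,
        2.43754615e-02, -9.26822872e-05]), 'eef_pos': array([221.51862007, 503.11798299, 212.86876264]), 'eef_rot': array([-3.14039078e+00, -8.99215233e-05,  2.72682015e+00]), 'wrist_force': array([0.17243972, 0.28073603, 0.64409943]), 'moment': array([ 0.04059085, -0.06608234,  0.05681189]), 'finger_force': 0.0, 'finger_gap': 94.07194175868571} 8.0
side [[397.5, 0.0, 320.8], [0.0, 397.5, 202.4], [0.0, 0.0, 1.0]] [ 454. -945.  770.] [[1.0, -0.09, 0.01], [-0.04, -0.58, -0.82], [0.08, 0.81, -0.58]]
blue [([358, 152, 12, 7, 70], [363.6, 154.9]), ([487, 162, 12, 7, 63], [492.1, 164.8]), ([400, 174, 15, 12, 146], [406.4, 179.5]), ([510, 193, 12, 8, 61], [515.3, 196.5]), ([534, 212, 12, 10, 84], [538.9, 216.9]), ([410, 254, 17, 12, 90], [418.0, 260.3]), ([246, 288, 5, 11, 36], [247.4, 293.5]), ([602, 369, 38, 31, 473], [625.1, 386.7])]
red [([380, 139, 10, 11, 69], [384.6, 144.5]), ([492, 169, 12, 10, 84], [498.3, 173.8]), ([303, 216, 29, 11, 81], [317.5, 220.2])]
top [[492.6, 0.0, 308.3], [0.0, 492.6, 202.5], [0.0, 0.0, 1.0]] [ 447.  -37. 1494.] [[0.02, -1.0, -0.0], [-1.0, -0.02, -0.09], [0.09, 0.0, -1.0]]
blue [([549, 71, 23, 13, 71], [560.1, 76.8]), ([531, 91, 13, 7, 45], [536.7, 94.8]), ([265, 107, 17, 18, 238], [273.1, 115.5]), ([591, 106, 49, 7, 96], [615.5, 108.7]), ([344, 125, 17, 14, 95], [350.9, 132.7]), ([161, 136, 17, 17, 228], [169.1, 144.3]), ([229, 206, 11, 7, 46], [233.7, 209.1]), ([375, 282, 15, 6, 49], [382.5, 284.7])]
red [([208, 119, 12, 11, 53], [213.9, 124.6]), ([328, 205, 13, 27, 98], [334.1, 218.7])]
```

View pics/side.png

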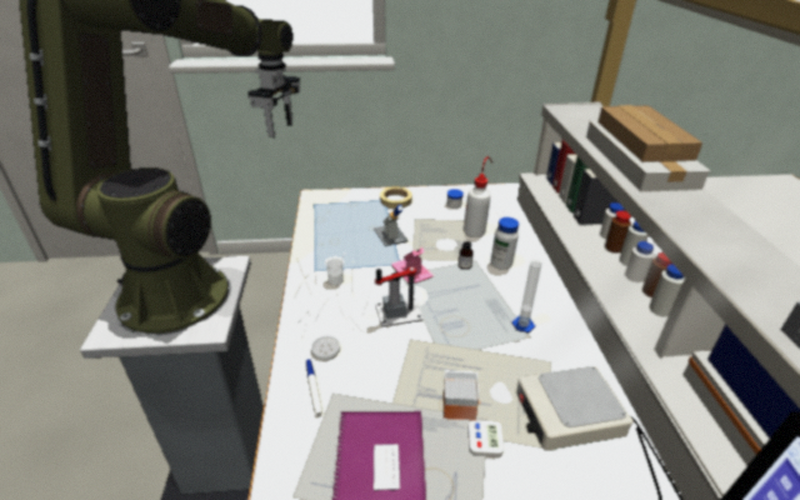

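View pics/top.png

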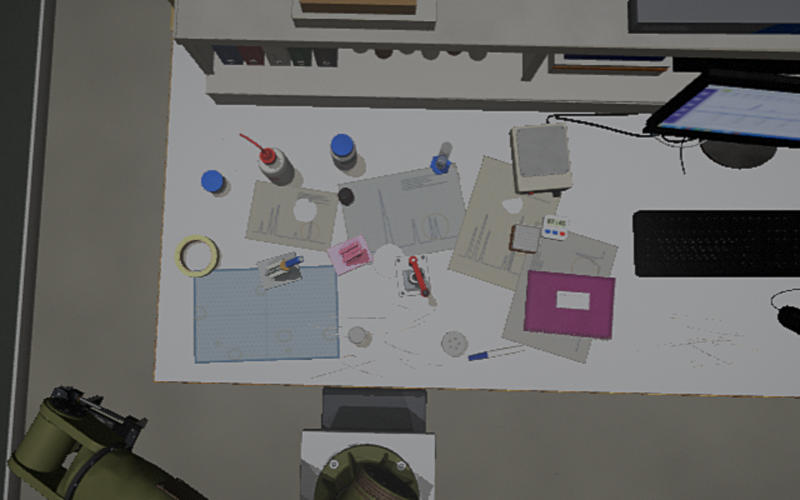

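Side view: gauge in its rest at px (316,172), pink look-alike at (329,212), guide and lever at (317,235), beaker at (268,214), bottle at (373,204), tip box at (368,316).
Top view: gauge handle at (233,209), pink rest at (281,205), red lever at (334,219), beaker at (286,269), bottle at (277,157), tip box at (419,190).

What could be taken for the gauge or lever in the top view:
- Blue: gauge handle (233,209), bottle cap (273,115), jar lid (169,144), cylinder foot (351,133), pen (382,285).
- Red: lever (334,219), wash bottle (214,125).
- Rests: grey-footed (225,215), pink (281,205).

I choose the blue bar over the grey foot and the red lever on the post, and check both in one close crop.

Run:
```python
from h import *
s=cam("side")["im"];t=cam("top")["im"]
r=lambda im,x,y:cv2.resize(im[y:y+60,x:x+80],(400,300),interpolation=cv2.INTER_CUBIC)
save("crop1",np.vstack([np.hstack([r(t,185,185),r(t,295,190)]),np.hstack([r(s,280,150),r(s,280,205)])]))
```

```text
(no output)
```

View pics/crop1.png

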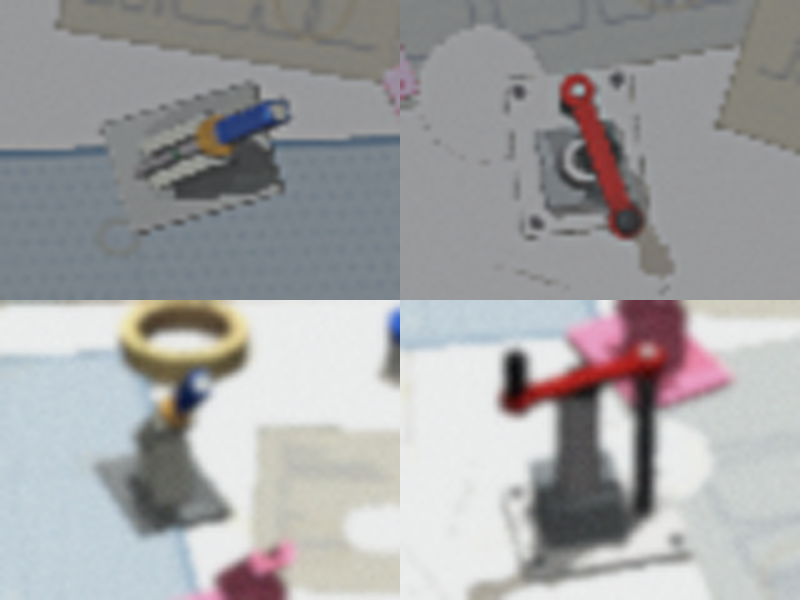

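Run:
```python
from h import *
s=cam("side");t=cam("top")
P={"hinge":((330.4,208),(330,215.4),123),"knob":((340.4,234),(303,216),145),"hend":((241.2,206.8),(319.6,166),128),"collar":((227.5,212),(314.4,172.3),88),"hmid":((233.7,209.1),(317,169),110)}
for k,(a,b,z) in P.items(): print(k,[np.round(v,1) for v in tri(t,a,s,b)],"topz",onz(t,a,z).round(1))
for a in[(103,128),(255,85),(283,190),(135,235)]: print("rest",onz(t,(185+a[0]/5,185+a[1]/5),8).round(1))
for a in[(115,78),(232,70),(133,238)]: print("guide",onz(t,(295+a[0]/5,190+a[1]/5),8).round(1))
print("rim",onz(t,(295+185/5,190+160/5),108).round(1))
for n,a,z in(("beaker",(286,269),58),("amber",(277,157),72),("tips",(419,190),62)):print(n,onz(t,a,z).round())
```

```text
hinge [array([556.5, -92.9, 119.7]), np.float64(4.9)] topz [553.8 -92.7 123. ]
knob [array([ 483.2, -120.6,  142.9]), np.float64(3.3)] topz [ 481.5 -120.5  145. ]
hend [array([551.2, 155.4, 130.3]), np.float64(0.7)] topz [551.  155.8 128. ]
collar [array([538.5, 201.5,  79.8]), np.float64(0.4)] topz [538.2 200.1  88. ]
hmid [array([545.5, 180. , 105. ]), np.float64(0.5)] topz [545.4 179.2 110. ]
rest [546.1 280.1   8. ]
rest [574.3 189.    8. ]
rest [511.1 169.8   8. ]
rest [481.9 258.1   8. ]
guide [569.1 -59.7   8. ]
guide [ 575.6 -130.4    8. ]
guide [472.8 -72.6   8. ]
rim [515.6 -98.5 108. ]
beaker [379.  30.  58.]
amber [704.  64.  72.]
tips [ 617. -353.   62.]
```

{"name": "jog_arm", "arguments": {"series": [[0.7, -0.85, 0.3, 0, 0, -0.18, 0], [0.7, -0.85, 0.3, 0, 0, -0.18, 0], [0.7, -0.85, 0.3, 0, 0, -0.18, 0], [0.7, -0.85, 0.3, 0, 0, -0.18, 0], [0.7, -0.85, 0.3, 0, 0, -0.18, 0], [0.7, -0.85, 0.3, 0, 0, -0.18, 0]]}}

```text
clock: 0.8
eef_pos: [305.7, 401.4, 249.4]
eef_rot: [3.141, -0.0, 2.443]
wrist_force: [0.8, 0.2, 0.1]
finger_gap: 93.9
finger_force: 0.0
```

{"name": "jog_arm", "arguments": {"series": [[0.7, -0.85, 0.3, 0, 0, -0.18, 0], [0.7, -0.85, 0.3, 0, 0, -0.18, 0], [0.7, -0.85, 0.3, 0, 0, -0.18, 0], [0.7, -0.85, 0.3, 0, 0, -0.18, 0], [0.7, -0.85, 0.3, 0, 0, -0.18, 0], [0.7, -0.85, 0.3, 0, 0, -0.18, 0]]}}

```text
clock: 1.3
eef_pos: [389.1, 300.2, 284.7]
eef_rot: [-3.141, -0.0, 2.162]
wrist_force: [-0.8, -0.0, 0.5]
finger_gap: 93.8
finger_force: 0.0
```

{"name": "jog_arm", "arguments": {"series": [[0.7, -0.85, 0.3, 0, 0, -0.18, 0], [0.7, -0.85, 0.3, 0, 0, -0.18, 0], [0.7, -0.85, 0.3, 0, 0, -0.18, 0], [0.7, -0.85, 0.3, 0, 0, -0.18, 0], [0.7, -0.85, 0.3, 0, 0, -0.18, 0], [0.7, -0.85, 0.3, 0, 0, -0.18, 0]]}}

```text
clock: 1.8
eef_pos: [473.0, 198.7, 320.5]
eef_rot: [-3.14, -0.0, 1.88]
wrist_force: [-1.1, -0.2, -0.3]
finger_gap: 94.2
finger_force: 0.0
```

Run:
```python
from h import *
s=manip.read_state();print(s["eef_pos"],s["eef_rot"],s["joints"].round(2))
c=cam("wrist");save("w1",c["im"],1.25);print(c["K"].round(1).tolist(),(-c["R"].T@c["t"]).round(),c["R"][2].round(2))
print(proj(c,(545,168,110)),proj(c,(538,193,85)),proj(c,(550,151,128)), blobs(c["im"],(100,120,50),(130,255,255))[1])
```

```text
[473.00257621 198.74699981 320.51154382] [-3.14018602e+00 -3.88357552e-04  1.88030141e+00] [0.33 0.16 1.45 0.   1.54 0.02]
[[320.1, 0.0, 319.0], [0.0, 320.1, 198.8], [0.0, 0.0, 1.0]] [452. 264. 492.] [ 0.07 -0.23 -0.97]
[367.2896513  218.44495981] [365.95755248 193.64897365] [368.57615208 236.97608818] [([530, 75, 42, 40, 1301], [550.7, 94.7]), ([363, 195, 13, 37, 363], [369.0, 213.6]), ([167, 371, 8, 12, 66], [170.9, 377.4])]
```

Run:
```python
from h import *
c=cam("wrist")
m,b=blobs(c["im"],(100,120,40),(130,255,255))
m2=np.zeros_like(m);m2[180:250,350:390]=m[180:250,350:390]
ct=max(cv2.findContours(m2,cv2.RETR_EXTERNAL,cv2.CHAIN_APPROX_NONE)[0],key=cv2.contourArea)
r=cv2.minAreaRect(ct);print(r);bx=cv2.boxPoints(r);bx=bx[np.argsort(bx[:,1])]
lo=(bx[0]+bx[1])/2;hi=(bx[2]+bx[3])/2;print(lo,hi)
# upper face: lower end z=82+.707*(15+9)=99, upper end 82+.707*(65+9)=134.3
A=onz(c,lo,99.);B=onz(c,hi,134.3);d=(B-A)[:2];L=np.linalg.norm(d);u=d/L
print("A",A,"B",B,"horiz len (exp 35.4)",L,"ang",np.degrees(np.arctan2(u[1],u[0])),"grip",((A+B)/2)[:2]+6.4*u)
save("w1c",c["im"][140:300,270:470],4)
```

```text
((369.2801513671875, 213.4824981689453), (35.55562210083008, 10.60430908203125), 86.42366790771484)
[368.1712 195.7393] [370.3891 231.2257]
A [538.25914162 194.05432209  99.        ] B [547.57460925 160.70162043 134.3       ] horiz len (exp 35.4) 34.62918775903673 ang -74.39485903359216 grip [544.63851537 171.21388528]
```

View pics/w1c.png

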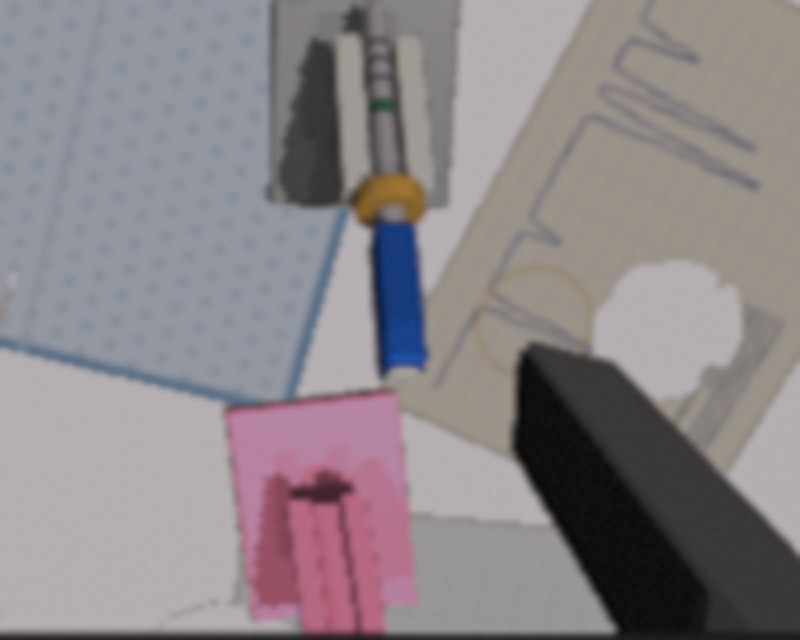

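The crop shows the gauge (collar at px 368,190, blue handle at 369,213) in the white trough on the grey foot. The pink look-alike is separate, at (350,265). The handle's apparent length matches the given size. Next is the lever.

{"name": "jog_arm", "arguments": {"series": [[0.02, -0.88, -0.05, 0, 0, -0.18, 0], [0.02, -0.88, -0.05, 0, 0, -0.18, 0], [0.02, -0.88, -0.05, 0, 0, -0.18, 0], [0.02, -0.88, -0.05, 0, 0, -0.18, 0], [0.02, -0.88, -0.05, 0, 0, -0.18, 0]]}}

```text
clock: 2.32
eef_pos: [475.6, 92.3, 315.2]
eef_rot: [-3.141, -0.0, 1.597]
wrist_force: [-0.2, -0.1, 0.8]
finger_gap: 94.2
finger_force: 0.0
```

{"name": "jog_arm", "arguments": {"series": [[0.02, -0.88, -0.05, 0, 0, -0.18, 0], [0.02, -0.88, -0.05, 0, 0, -0.18, 0], [0.02, -0.88, -0.05, 0, 0, -0.18, 0], [0.02, -0.88, -0.05, 0, 0, -0.18, 0], [0.02, -0.88, -0.05, 0, 0, -0.18, 0]]}}

```text
clock: 2.73
eef_pos: [478.5, -12.9, 309.2]
eef_rot: [-3.141, -0.0, 1.314]
wrist_force: [0.5, 0.9, -0.3]
finger_gap: 94.4
finger_force: 0.0
```

{"name": "jog_arm", "arguments": {"series": [[0.02, -0.88, -0.05, 0, 0, -0.18, 0], [0.02, -0.88, -0.05, 0, 0, -0.18, 0], [0.02, -0.88, -0.05, 0, 0, -0.18, 0], [0.02, -0.88, -0.05, 0, 0, -0.18, 0.76], [0.02, -0.88, -0.05, 0, 0, -0.18, 0.76], [0.02, -0.88, -0.05, 0, 0, -0.18, 0.76]], "grip_force": 10}}

```text
clock: 3.23
eef_pos: [481.2, -117.6, 303.5]
eef_rot: [-3.141, -0.0, 1.034]
wrist_force: [0.3, -0.1, 0.0]
finger_gap: 77.3
finger_force: 0.0
```

Run:
```python
from h import *
s=manip.read_state();print(s["eef_pos"],s["eef_rot"],s["joints"].round(2),s["finger_gap"])
c=cam("wrist");save("w2",c["im"],1.25)
print(proj(c,(481.5,-120.5,145)),proj(c,(554,-93,123)),proj(c,(516,-98,108)),blobs(c["im"],(0,130,60),(10,255,255))[1])
```

```text
[ 481.22681245 -117.60094086  303.45283996] [-3.14142395e+00 -3.29540982e-04  1.03369162e+00] [-0.31  0.12  1.53  0.    1.49  0.22] 77.33522152187956
[320.51170543 188.71079353] [365.40440825 129.04609952] [336.36021693 150.0139974 ] [([314, 122, 60, 68, 846], [345.4, 153.8]), ([553, 233, 6, 8, 30], [555.4, 236.1])]
```

View pics/w2.png

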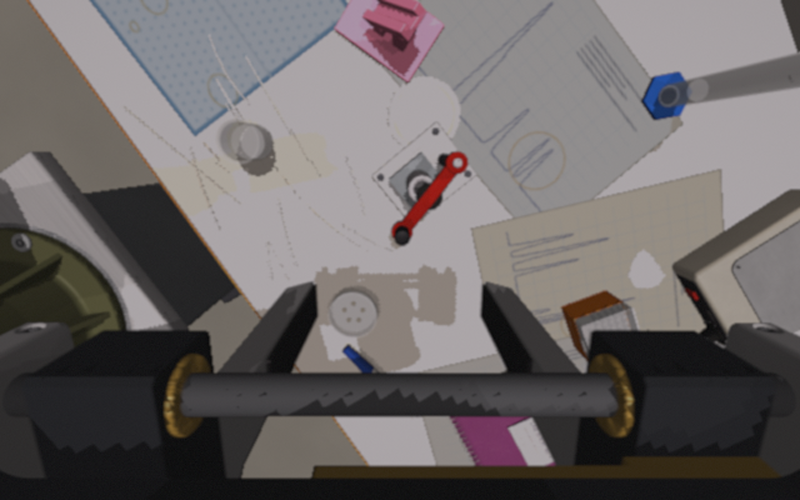

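The wrist view shows the knob at px (322,189) and the hinge at (366,129), both within 1 px of prediction, and the tube mouth at (334,150). I'll descend with the fingers caging the knob.

{"name": "jog_arm", "arguments": {"series": [[0.01, -0.03, -0.7, 0, 0, 0, 0.7], [0.01, -0.03, -0.7, 0, 0, 0, 0.7], [0.01, -0.03, -0.7, 0, 0, 0, 0.7], [0.01, -0.03, -0.7, 0, 0, 0, 0.7], [0.01, -0.03, -0.7, 0, 0, 0, 0.7], [0.01, -0.03, -0.7, 0, 0, 0, 0.7], [0.01, -0.03, -0.7, 0, 0, 0, 0.7], [0.01, -0.03, -0.7, 0, 0, 0, 0.7]]}}

```text
clock: 3.95
eef_pos: [482.5, -123.1, 220.9]
eef_rot: [3.139, -0.0, 1.031]
wrist_force: [-0.1, 0.4, 0.7]
finger_gap: 28.5
finger_force: 0.0
```

{"name": "jog_arm", "arguments": {"series": [[0, 0, -0.25, 0, 0, 0, 0.7], [0, 0, -0.45, 0, 0, 0, 0.7], [0, 0, -0.6, 0, 0, 0, 0.7], [0, 0, -0.73, 0, 0, 0, 0.7], [0, 0, -0.73, 0, 0, 0, 0.76], [0, 0, -0.73, 0, 0, 0, 0.76], [0, 0, -0.73, 0, 0, 0, 0.76], [0, 0, -0.73, 0, 0, 0, 0.76]]}}

```text
clock: 4.62
eef_pos: [482.7, -123.3, 133.2]
eef_rot: [3.14, -0.0, 1.03]
wrist_force: [0.4, -0.6, 0.9]
finger_gap: 22.9
finger_force: 0.0
```

{"name": "jog_arm", "arguments": {"series": [[0.03, -0.06, 0, 0, 0, 0, 0.76], [0.07, -0.12, 0, 0, 0, 0, 0.76], [0.12, -0.185, 0, 0, 0, 0, 0.76], [0.185, -0.245, 0, 0, 0, 0, 0.76], [0.255, -0.295, 0, 0, 0, 0, 0.76], [0.33, -0.335, 0, 0, 0, 0, 0.76], [0.41, -0.365, 0, 0, 0, 0, 0.76], [0.49, -0.39, 0, 0, 0, 0, 0.76]]}}

```text
clock: 5.28
eef_pos: [541.7, -171.1, 131.8]
eef_rot: [3.141, 0.0, 1.03]
wrist_force: [-1.8, 0.1, 0.1]
finger_gap: 22.4
finger_force: 0.5
```

{"name": "jog_arm", "arguments": {"series": [[0.08, -0.005, 0, 0, 0, 0, 0.76], [0.17, -0.005, 0, 0, 0, 0, 0.76], [0.28, 0.01, 0, 0, 0, 0, 0.76], [0.3, 0.015, 0, 0, 0, 0, 0.76]]}}

```text
clock: 5.62
eef_pos: [578.4, -168.7, 131.7]
eef_rot: [3.141, -0.0, 1.03]
wrist_force: [-0.9, -0.6, -0.2]
finger_gap: 22.4
finger_force: 0.4
```

{"name": "jog_arm", "arguments": {"series": [[0, 0, 0.1, 0, 0, 0, 0.7], [0, 0, 0.3, 0, 0, 0, 0.7], [0, 0, 0.6, 0, 0, 0, 0.7], [0, 0, 0.9, 0, 0, 0, 0.5], [0, 0, 0.9, 0, 0, 0, 0]]}}

```text
clock: 6.03
eef_pos: [578.3, -169.1, 248.5]
eef_rot: [3.13, -0.002, 1.03]
wrist_force: [0.1, 0.1, 1.5]
finger_gap: 38.2
finger_force: 0.0
```

Run:
```python
from h import *
c=cam("top");m,b=blobs(c["im"],(0,130,60),(10,255,255));print(b)
s=cam("side");print(blobs(s["im"],(0,130,60),(10,255,255))[1])
w=cam("wrist");r=lambda im,x,y:cv2.resize(im[y:y+75,x:x+100],(400,300),interpolation=cv2.INTER_CUBIC)
x,y=proj(w,(516,-98,108)).round().astype(int);print(x,y)
y0=max(0,y-37)
save("c3",np.vstack([np.hstack([r(c["im"],290,180),r(s["im"],270,190)]),cv2.resize(w["im"],(800,500))[:300]]))
```

```text
[([208, 119, 12, 11, 90], [213.6, 124.2]), ([328, 205, 10, 6, 35], [332.3, 207.1])]
[([445, 113, 14, 40, 120], [450.2, 130.2]), ([491, 169, 13, 11, 99], [498.0, 174.2]), ([528, 203, 8, 11, 43], [531.1, 207.5]), ([327, 216, 15, 21, 82], [333.2, 224.6]), ([356, 324, 21, 11, 142], [365.5, 329.5])]
226 162
```

View pics/c3.png

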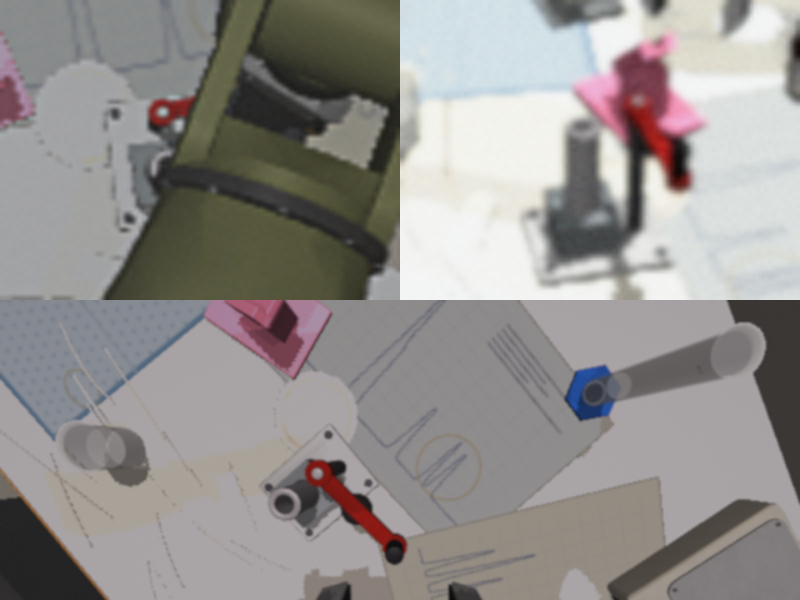

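The lever is open: the side crop shows the tube mouth clear at px (315.5,221) with the lever swung away. Going to the gauge next.

{"name": "jog_arm", "arguments": {"series": [[-0.09, 0.94, -0.1, 0, 0, 0.174, 0.2], [-0.09, 0.94, -0.1, 0, 0, 0.174, 0.2], [-0.09, 0.94, -0.1, 0, 0, 0.174, 0.2], [-0.09, 0.94, -0.1, 0, 0, 0.174, 0.2], [-0.09, 0.94, -0.1, 0, 0, 0.174, 0.2]]}}

```text
clock: 6.6
eef_pos: [565.5, -54.1, 226.8]
eef_rot: [-3.14, 0.0, 1.306]
wrist_force: [-0.1, 0.4, 0.6]
finger_gap: 74.8
finger_force: 0.0
```

{"name": "jog_arm", "arguments": {"series": [[-0.09, 0.94, -0.1, 0, 0, 0.174, 0.2], [-0.09, 0.94, -0.1, 0, 0, 0.174, 0.2], [-0.09, 0.94, -0.1, 0, 0, 0.174, 0.2], [-0.09, 0.94, -0.1, 0, 0, 0.174, 0.2], [-0.09, 0.94, -0.1, 0, 0, 0.174, 0.2]]}}

```text
clock: 7.02
eef_pos: [555.1, 57.6, 215.2]
eef_rot: [-3.14, 0.0, 1.577]
wrist_force: [0.3, -0.5, 0.9]
finger_gap: 74.8
finger_force: 0.0
```

{"name": "jog_arm", "arguments": {"series": [[-0.09, 0.94, -0.1, 0, 0, 0.174, 0.4], [-0.09, 0.94, -0.1, 0, 0, 0.174, 0.4], [-0.09, 0.94, -0.1, 0, 0, 0.174, 0.4], [-0.09, 0.94, -0.1, 0, 0, 0.174, 0.4], [-0.09, 0.94, -0.1, 0, 0, 0.174, 0.4], [-0.09, 0.94, -0.1, 0, 0, 0.174, 0.4], [-0.09, 0.94, -0.1, 0, 0, 0.174, 0.4]]}}

```text
clock: 7.6
eef_pos: [545.0, 168.5, 203.9]
eef_rot: [-3.142, 0.0, 1.847]
wrist_force: [-0.6, 0.5, 0.0]
finger_gap: 56.5
finger_force: 0.0
```

Run:
```python
from h import *
st=manip.read_state();print(st["eef_pos"],st["eef_rot"],st["joints"].round(2),st["finger_gap"])
c=cam("wrist")
m,b=blobs(c["im"],(100,120,40),(130,255,255));print(b,proj(c,(544.6,171,110)))
s=cam("side");m,bs=blobs(s["im"],(105,100,20),(130,255,255),15);print([x for x in bs if 300<x[1][0]<335 and x[1][1]<200])
t=cam("top");print(blobs(t["im"],(0,130,60),(10,255,255))[1])
gray=cv2.cvtColor(t["im"],cv2.COLOR_RGB2GRAY)
print(gray[214:228,324:340])
print(tri(t,(332,222),s,(315.5,221.3)))
```

```text
[544.99168124 168.50678867 203.88466693] [-3.14157338e+00  2.13160613e-04  1.84736832e+00] [ 0.24  0.35  1.47 -0.    1.32 -0.04] 56.51940666069164
[([548, 0, 62, 52, 2660], [577.8, 23.8]), ([314, 169, 16, 53, 742], [321.2, 195.0]), ([556, 344, 8, 24, 98], [559.8, 356.8])] [320.1154244  199.32919848]
[]
[([208, 119, 12, 12, 92], [213.7, 124.3]), ([327, 200, 30, 11, 113], [341.7, 205.1])]
[[167 165 165 167 168 153  95  86  80  82  82  89  97 116 150 109]
 [163 160 149 142 143 142 132 109  78  85  88  85  83  91 107 106]
 [117 115 117 119 125 125 125 118  84  81  85  85  85  93 116 119]
 [113 115 124 125 122 118 111 141 135 122  99  92  94 103 127 120]
 [136 126 127 126 130 147 163 162 167 169 163 147 142 140 129 122]
 [138 128 124 115 138 160 132  86  89 123 166 164 146 140 128 134]
 [139 129 114 109 161 141  70  50  51  71 124 163 149 142 133 134]
 [141 134 100 106 162 127  80  73  56  53  98 161 138 140 136 133]
 [142 133  90  97 160 124  80  78  71  54 102 160 116 107 136 134]
 [139 127  92  94 160 156  98  83  77  84 134 154  96 101 136 126]
 [130 128 103  65 109 167 163 140 128 147 161 136  91  88 105 122]
 [129 132 120  73  64 109 158 168 168 154 106  83  88  90  92 108]
 [130 133 131 112  73  59  70  81  82  83  83  88  90  90  93 109]
 [128 132 133 133 124  90  69  68  67  79  90  92  90  90  93 110]]
(array([517.41615824, -98.68506988, 106.24331029]), np.float64(3.5355594847608667))
```

{"name": "jog_arm", "arguments": {"series": [[0, 0.017, -0.25, 0, 0, 0, 0.5], [0, 0.017, -0.5, 0, 0, 0, 0.5], [0, 0.017, -0.7, 0, 0, 0, 0.5], [0, 0.017, -0.82, 0, 0, 0, 0.5], [0, 0.017, -0.875, 0, 0, 0, 0.5], [0, 0.017, -0.875, 0, 0, 0, 0.6], [0, 0.017, -0.875, 0, 0, 0, 1], [0, 0.017, -0.875, 0, 0, 0, 1]], "grip_force": 40}}

```text
clock: 8.42
eef_pos: [545.1, 172.4, 100.2]
eef_rot: [3.14, 0.0, 1.85]
wrist_force: [1.0, 0.5, 0.6]
finger_gap: 30.4
finger_force: 0.0
```

{"name": "jog_arm", "arguments": {"series": [[0, 0, 0, 0, 0, 0, 1], [0, 0, 0, 0, 0, 0, 1], [0, 0, 0, 0, 0, 0, 1], [0, 0, 0, 0, 0, 0, 1], [0, 0, 0, 0, 0, 0, 1], [0, 0, 0, 0, 0, 0, 1], [0, 0, 0, 0, 0, 0, 1], [0, 0, 0, 0, 0, 0, 1]]}}

```text
clock: 9.08
eef_pos: [544.8, 172.4, 99.4]
eef_rot: [3.141, 0.0, 1.85]
wrist_force: [-0.2, -0.5, 6.6]
finger_gap: 13.8
finger_force: 40.0
```

{"name": "jog_arm", "arguments": {"series": [[0, 0, 0.1, 0, 0, 0, 1], [0, 0, 0.25, 0, 0, 0, 1], [0, 0, 0.45, 0, 0, 0, 1], [0, 0, 0.65, 0, 0, 0, 1], [0, 0, 0.85, 0, 0, 0, 1], [0, 0, 1, 0, 0, 0, 1], [0, 0, 1, 0, 0, 0, 1]]}}

```text
clock: 9.67
eef_pos: [545.4, 172.7, 223.3]
eef_rot: [3.136, 0.0, 1.85]
wrist_force: [-0.8, 0.1, 0.0]
finger_gap: 13.6
finger_force: 40.0
```

{"name": "jog_arm", "arguments": {"series": [[0, 0, 0.25, 0, 0, 0, 1], [0, -0.05, 0.45, 0, 0, 0.05, 1], [-0.02, -0.2, 0.5, 0, 0, 0.1, 1], [-0.03, -0.4, 0.5, 0, 0, 0.15, 1], [-0.04, -0.6, 0.5, 0, 0, 0.2, 1], [-0.06, -0.75, 0.5, 0, 0, 0.233, 1], [-0.06, -0.75, 0.5, 0, 0, 0.233, 1]]}}

```text
clock: 10.25
eef_pos: [536.8, 79.9, 278.1]
eef_rot: [-3.14, -0.0, 2.217]
wrist_force: [-0.0, 0.2, -1.2]
finger_gap: 14.0
finger_force: 40.0
```

{"name": "jog_arm", "arguments": {"series": [[-0.02, -0.2, 0, 0, 0, 0.06, 1], [-0.03, -0.4, 0, 0, 0, 0.12, 1], [-0.04, -0.6, 0, 0, 0, 0.18, 1], [-0.06, -0.75, 0, 0, 0, 0.233, 1], [-0.06, -0.75, 0, 0, 0, 0.233, 1]]}}

```text
clock: 10.67
eef_pos: [529.7, -9.5, 278.2]
eef_rot: [-3.141, -0.001, 2.584]
wrist_force: [0.7, 0.6, -1.1]
finger_gap: 13.7
finger_force: 40.0
```

{"name": "jog_arm", "arguments": {"series": [[-0.02, -0.2, 0, 0, 0, 0.06, 1], [-0.03, -0.4, 0, 0, 0, 0.12, 1], [-0.04, -0.6, 0, 0, 0, 0.18, 1], [-0.06, -0.76, 0, 0, 0, 0.233, 1], [-0.06, -0.76, 0, 0, 0, 0.233, 1], [-0.06, -0.76, 0, 0, 0, 0.233, 1]]}}

```text
clock: 11.17
eef_pos: [522.9, -98.3, 278.3]
eef_rot: [3.141, -0.001, 2.944]
wrist_force: [0.9, 0.4, -0.9]
finger_gap: 13.9
finger_force: 40.0
```

{"name": "jog_arm", "arguments": {"series": [[0, 0, 0, -0.015, -0.075, 0, 1], [0, 0, 0, -0.03, -0.15, 0, 1], [0, 0, 0, -0.045, -0.23, 0, 1], [0, 0, 0, -0.06, -0.3, 0, 1], [0, 0, 0, -0.075, -0.37, 0, 1], [0, 0, 0, -0.09, -0.44, 0, 1], [0, 0, 0, -0.095, -0.49, 0, 1], [0, 0, 0, -0.095, -0.49, 0, 1]]}}

```text
clock: 11.83
eef_pos: [521.5, -96.9, 277.2]
eef_rot: [3.134, 0.785, 2.943]
wrist_force: [-0.8, 0.3, -0.7]
finger_gap: 13.8
finger_force: 40.0
```

Run:
```python
from h import *
st=manip.read_state();R=Ro.from_euler("xyz",st["eef_rot"]).as_matrix()
print(st["eef_pos"],R.round(3),st["joints"].round(2),st["finger_gap"],st["wrist_force"])
print("grasp",st["eef_pos"]-11*R[:,2])
s=cam("side");t=cam("top");w=cam("wrist")
r=lambda im,x,y:cv2.resize(im[y:y+75,x:x+100],(400,300),interpolation=cv2.INTER_CUBIC)
save("c4",np.vstack([np.hstack([r(t["im"],285,175),r(s["im"],265,165)]),cv2.resize(w["im"],(480,300))[:, :].copy() if 0 else np.hstack([cv2.resize(w["im"],(480,300)),np.zeros((300,320,3),np.uint8)])]))
```

```text
[521.515014   -96.85547931 277.17880087] [[-0.694  0.192  0.694]
 [ 0.14   0.981 -0.132]
 [-0.707  0.005 -0.707]] [-0.29 -0.17  2.05  0.15  0.48 -1.77] 13.83480276754142 [-0.84920429  0.28777997 -0.66881807]
grasp [513.87809943 -95.40187606 284.9611253 ]
```

View pics/c4.png

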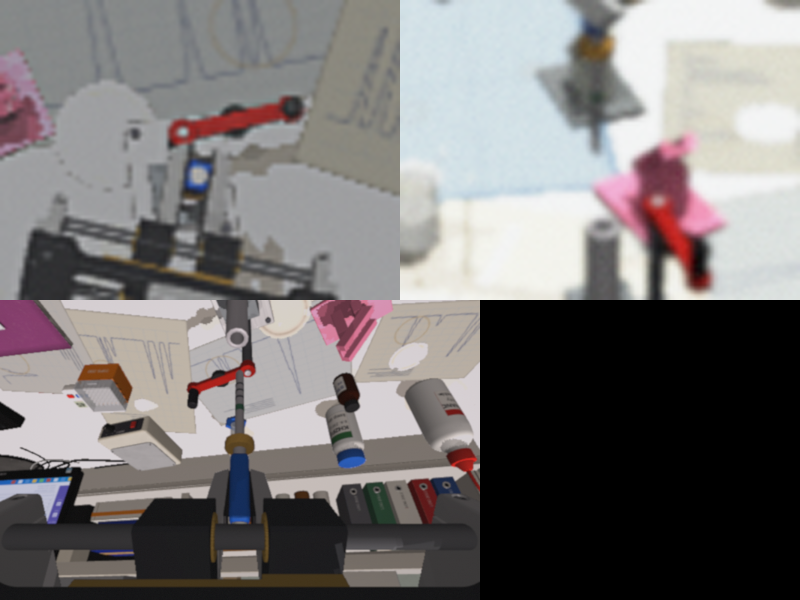

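The gauge hangs upright in the fingers. The wrist view shows the tip at about px (321,96), the collar at (319,190) and the tube mouth at (316,47). The side view shows the tip at (314,202) and the rim at (315.5,222). I'll take one finer crop to align them.

Run:
```python
from h import *
s=cam("side");w=cam("wrist")
g=proj(s,(513.9,-95.4,285));print(g,proj(w,(513.9,-95.4,285)),"rim",proj(s,(516.5,-97.6,108)),proj(w,(516.5,-97.6,108)))
save("c5",np.hstack([cv2.resize(w["im"][20:220,280:380],(300,600),interpolation=cv2.INTER_CUBIC),cv2.resize(s["im"][150:240,285:360],(500,600),interpolation=cv2.INTER_CUBIC)]))
```

```text
[313.37202885 163.13273264] [323.12207031 247.81168732] rim [314.4811282  220.59823512] [319.03346897  49.85780698]
```

View pics/c5.png

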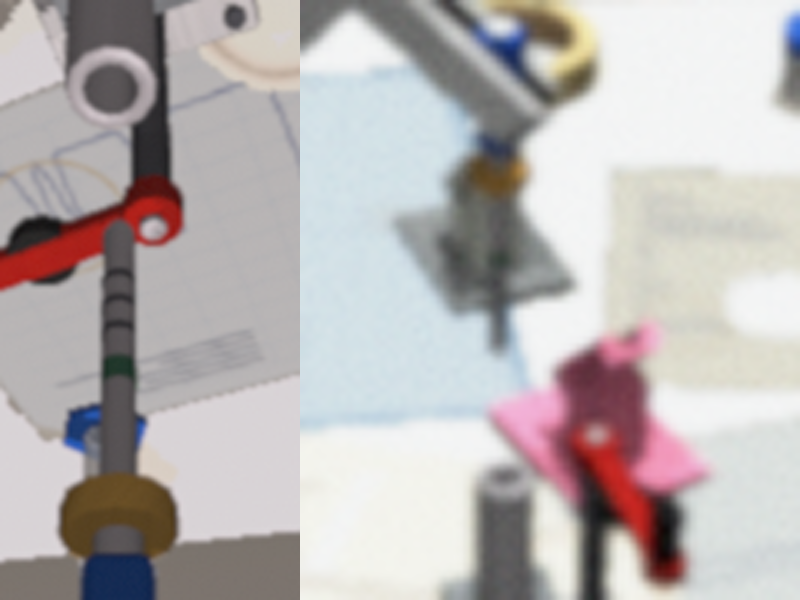

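Run:
```python
from h import *
s=cam("side");w=cam("wrist")
for n,a,b in(("tip",(319.3,96),(314.7,202.3)),("collar",(319.3,190.5),(314.7,176.2)),("rim",(317.3,49.3),(315.7,222.4))):
    print(n,tri(w,a,s,b), onz(s,b,108).round(1),onz(w,a,108).round(1))
print("top rim",onz(cam("top"),(331.6,221.6),108))
print("cam right",w["R"][0].round(2))
for z in(165,245,285):print(z,proj(w,(513.9,-95.4,z)).round(1),proj(s,(513.9,-95.4,z)).round(1))
```

```text
tip (array([515.8218756 , -96.88314797, 166.64936073]), np.float64(3.633251529314904)) [523.4 -12.2 108. ] [ 563.8 -106.9  108. ]
collar (array([516.43368866, -97.56186144, 247.54959718]), np.float64(2.260865819003039)) [534.  130.8 108. ] [ 728.6 -139.   108. ]
rim (array([519.30349113, -99.78844461, 103.00638147]), np.float64(0.8834437814158398)) [ 519.2 -105.7  108. ] [515.5 -99.2 108. ]
top rim [516.66113386 -97.39014308 108.        ]
cam right [0.19 0.98 0.  ]
165 [322.   94.4] [313.4 203. ]
245 [323.  185.9] [313.4 177. ]
285 [323.6 248.3] [313.4 163.1]
```

{"name": "jog_arm", "arguments": {"series": [[0.021, -0.017, 0, 0, 0, 0, 1], [0.021, -0.017, -0.15, 0, 0, 0, 1], [0.021, -0.017, -0.3, 0, 0, 0, 1], [0.021, -0.017, -0.4, 0, 0, 0, 1], [0.021, -0.017, -0.46, 0, 0, 0, 1], [0.021, -0.017, -0.51, 0, 0, 0, 1], [0.021, -0.017, -0.56, 0, 0, 0, 1], [0.021, -0.017, -0.56, 0, 0, 0, 1]]}}

```text
clock: 12.9
eef_pos: [525.3, -100.8, 210.9]
eef_rot: [3.14, 0.783, 2.947]
wrist_force: [-0.3, -0.2, -0.9]
finger_gap: 14.0
finger_force: 40.0
```

Run:
```python
from h import *
w=cam("wrist");s=cam("side")
save("c6",np.hstack([cv2.resize(w["im"][0:225,270:382],(300,600),interpolation=cv2.INTER_CUBIC),cv2.resize(s["im"][150:240,285:360],(500,600),interpolation=cv2.INTER_CUBIC)]))
```

```text
(no output)
```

View pics/c6.png

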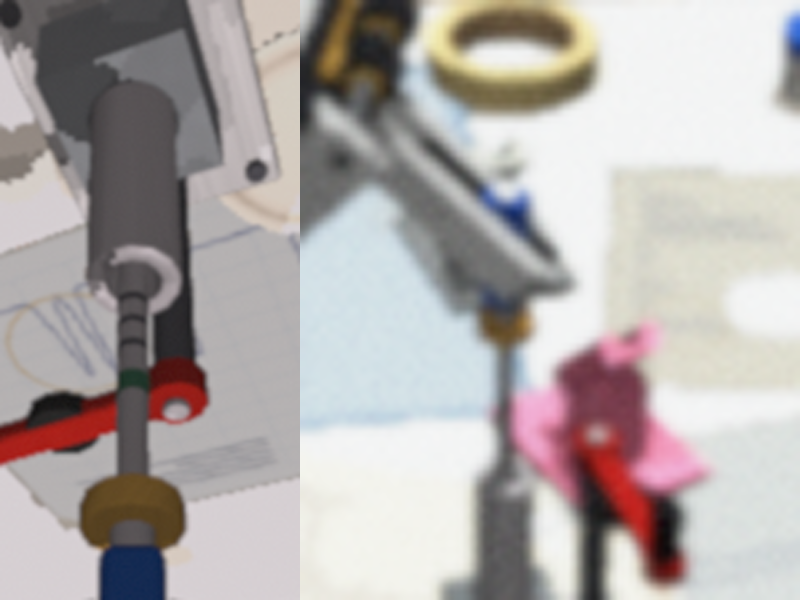

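The tip is inside the mouth (rod at wrist px (319,110)). I'll trim about 1 mm and continue down.

{"name": "jog_arm", "arguments": {"series": [[-0.007, 0.01, -0.04, 0, 0, 0, 1], [-0.007, 0.01, -0.12, 0, 0, 0, 1], [-0.007, 0.01, -0.2, 0, 0, 0, 1], [-0.007, 0.01, -0.28, 0, 0, 0, 1], [-0.007, 0.01, -0.36, 0, 0, 0, 1], [-0.007, 0.01, -0.44, 0, 0, 0, 1], [-0.007, 0.01, -0.5, 0, 0, 0, 1], [-0.007, 0.01, -0.52, 0, 0, 0, 1]]}}

```text
clock: 13.67
eef_pos: [524.2, -99.5, 148.3]
eef_rot: [3.14, 0.783, 2.947]
wrist_force: [-0.2, 1.6, -1.5]
finger_gap: 14.0
finger_force: 40.0
```

{"name": "jog_arm", "arguments": {"series": [[0, 0, -0.008, 0, 0, 0, 1], [0, 0, -0.016, 0, 0, 0, 1], [0, 0, -0.024, 0, 0, 0, 1], [0, 0, -0.032, 0, 0, 0, 1], [0, 0, -0.04, 0, 0, 0, 1], [0, 0, -0.048, 0, 0, 0, 1], [0, 0, -0.052, 0, 0, 0, 1], [0, 0, -0.052, 0, 0, 0, 1]]}}

```text
clock: 14.33
eef_pos: [524.5, -99.7, 142.9]
eef_rot: [3.14, 0.784, 2.947]
wrist_force: [0.3, 0.0, -0.6]
finger_gap: 13.5
finger_force: 40.0
```

{"name": "jog_arm", "arguments": {"series": [[0, 0, -0.005, 0, 0, 0, 1], [0, 0, -0.01, 0, 0, 0, 1], [0, 0, -0.015, 0, 0, 0, 1], [0, 0, -0.02, 0, 0, 0, 1], [0, 0, -0.02, 0, 0, 0, 1], [0, 0, -0.02, 0, 0, 0, 1]]}}

```text
clock: 14.83
eef_pos: [525.0, -99.8, 141.4]
eef_rot: [3.14, 0.786, 2.948]
wrist_force: [-4.3, 1.6, 6.0]
finger_gap: 13.7
finger_force: 40.0
```

{"name": "jog_arm", "arguments": {"series": [[0, 0, -0.006, 0, 0, 0, 1], [0, 0, -0.012, 0, 0, 0, 1], [0, 0, -0.012, 0, 0, 0, 1], [0, 0, -0.012, 0, 0, 0, 1], [0, 0, -0.012, 0, 0, 0, 1], [0, 0, -0.012, 0, 0, 0, 1]]}}

```text
clock: 15.33
eef_pos: [525.5, -99.9, 141.2]
eef_rot: [3.14, 0.788, 2.948]
wrist_force: [-11.5, 3.7, 19.7]
finger_gap: 13.8
finger_force: 40.0
```

Run:
```python
from h import *
w=cam("wrist");s=cam("side")
save("c7",np.hstack([cv2.resize(w["im"][60:260,280:380],(300,600),interpolation=cv2.INTER_CUBIC),cv2.resize(s["im"][190:250,290:340],(500,600),interpolation=cv2.INTER_CUBIC)]))
```

```text
(no output)
```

View pics/c7.png

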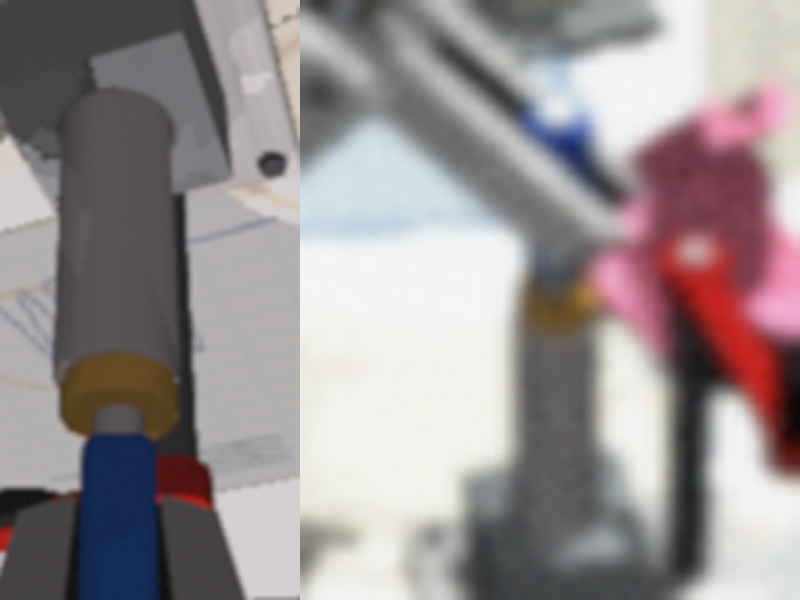

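The collar sits flat and centred on the rim (collar at wrist px (320,192)), with a clear 20 N contact. Drawing it out now.

{"name": "jog_arm", "arguments": {"series": [[-0.005, 0, 0.02, 0, 0, 0, 1], [-0.005, 0, 0.1, 0, 0, 0, 1], [-0.005, 0, 0.25, 0, 0, 0, 1], [-0.005, 0, 0.4, 0, 0, 0, 1], [-0.005, 0, 0.55, 0, 0, 0, 1], [-0.005, 0, 0.7, 0, 0, 0, 1], [-0.005, 0, 0.85, 0, 0, 0, 1], [-0.005, 0, 1, 0, 0, 0, 1]]}}

```text
clock: 16.1
eef_pos: [523.8, -99.6, 260.0]
eef_rot: [3.14, 0.784, 2.948]
wrist_force: [0.0, -0.2, -0.6]
finger_gap: 13.9
finger_force: 40.0
```

{"name": "jog_arm", "arguments": {"series": [[0, 0, 0.2, 0, 0, 0, 1], [0, 0, 0.4, 0, 0, 0, 1], [-0.1, 0, 0.5, 0, 0, 0, 1], [-0.3, 0.05, 0.6, 0, 0, 0, 1], [-0.5, 0.1, 0.6, 0, 0, 0, 1], [-0.5, 0.1, 0.6, 0, 0, 0, 1]]}}

```text
clock: 16.6
eef_pos: [461.8, -86.9, 332.0]
eef_rot: [3.14, 0.786, 2.948]
wrist_force: [-1.3, 0.9, -1.0]
finger_gap: 13.8
finger_force: 40.0
```

{"name": "jog_arm", "arguments": {"series": [[0, 0, 0, 0.015, 0.07, 0, 1], [0, 0, 0, 0.03, 0.14, 0, 1], [0, 0, 0, 0.045, 0.21, 0, 1], [0, 0, 0, 0.06, 0.28, 0, 1], [0, 0, 0, 0.07, 0.35, 0, 1], [0, 0, 0, 0.085, 0.42, 0, 1], [0, 0, 0, 0.095, 0.49, 0, 1], [0, 0, 0, 0.095, 0.49, 0, 1]]}}

```text
clock: 17.27
eef_pos: [465.3, -87.9, 329.5]
eef_rot: [3.141, -0.009, 2.949]
wrist_force: [-1.6, 0.1, -1.7]
finger_gap: 13.6
finger_force: 40.0
```

{"name": "jog_arm", "arguments": {"series": [[0, 0, 0, 0.015, 0.07, 0, 1], [0, 0, 0, 0.03, 0.14, 0, 1], [0, 0, 0, 0.045, 0.21, 0, 1], [0, 0, 0, 0.06, 0.28, 0, 1], [0, 0, 0, 0.07, 0.35, 0, 1], [0, 0, 0, 0.085, 0.42, 0, 1], [0, 0, 0, 0.095, 0.49, 0, 1], [0, 0, 0, 0.095, 0.49, 0, 1]]}}

```text
clock: 17.93
eef_pos: [464.4, -87.7, 327.4]
eef_rot: [-3.141, -0.793, 2.949]
wrist_force: [0.5, -1.6, -1.7]
finger_gap: 13.7
finger_force: 40.0
```

{"name": "jog_arm", "arguments": {"series": [[0, 0, 0, 0, 0, 0, 1], [0, 0, 0, 0, 0, 0, 1], [0, 0, 0, 0, 0, 0, 1], [0, 0, 0, 0, 0, 0, 1], [0, 0, 0, 0, 0, 0, 1], [0, 0, 0, 0, 0, 0, 1], [0, 0, 0, 0, 0, 0, 1], [0, 0, 0, 0, 0, 0, 1]]}}

```text
clock: 18.6
eef_pos: [463.9, -87.6, 331.3]
eef_rot: [-3.14, -0.783, 2.948]
wrist_force: [-0.1, -1.0, 0.5]
finger_gap: 14.0
finger_force: 40.0
```

Run:
```python
from h import *
st=manip.read_state();R=Ro.from_euler("xyz",st["eef_rot"]).as_matrix();print(st["eef_pos"],R.round(3)[:,2],st["joints"].round(2),st["qd"].round(3))
w=cam("wrist");s=cam("side");t=cam("top")
r=lambda c,x,y:cv2.resize(c["im"][y:y+75,x:x+100],(400,300),interpolation=cv2.INTER_CUBIC)
g=st["eef_pos"]-11*R[:,2];a=proj(s,g).astype(int);b=proj(t,g).astype(int);print(g,a,b)
save("c8",np.vstack([np.hstack([r(s,a[0]-60,a[1]-35),r(t,b[0]-50,b[1]-35)]),np.hstack([cv2.resize(w["im"],(480,300)),cv2.resize(t["im"][170:250,290:370],(320,300))])]))
```

```text
[463.91188909 -87.62991442 331.2588907 ] [-0.693  0.134 -0.708] [-0.24  0.53  1.11 -0.05  2.29 -1.64] [-0.001  0.005 -0.001 -0.001  0.001  0.   ]
[471.53281394 -89.10754577 339.05235656] [295 142] [332 235]
```

View pics/c8.png

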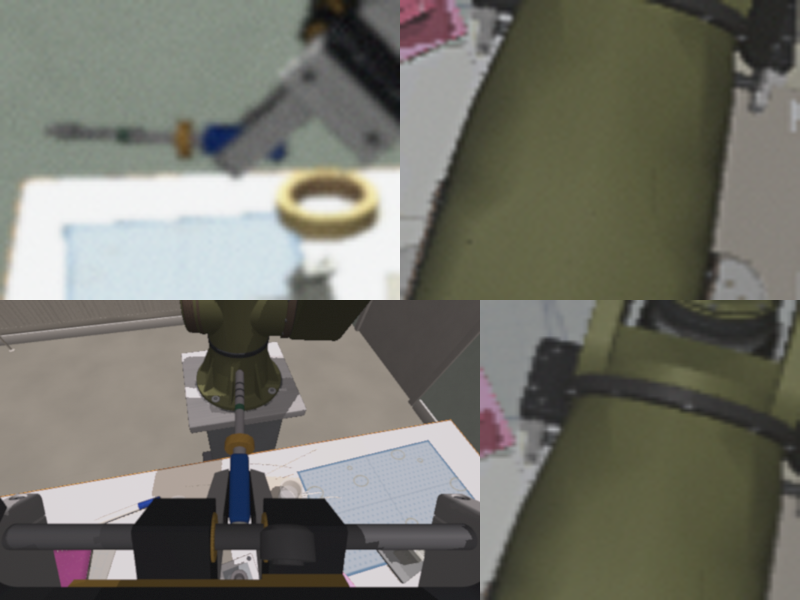

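Run:
```python
from h import *
s=cam("side");g=np.array([471.5,-89.1,339.]);f=np.array([.982,-.19,0])
for d in(-8,0,8):
    u=f*np.cos(np.radians(d))+np.array([0,0,np.sin(np.radians(d))])
    p,q=proj(s,g-115*u),proj(s,g+25*u);print(d,np.degrees(np.arctan2(*(q-p)[::-1])),p,q)
print("meas",np.degrees(np.arctan2(19,230)))
```

```text
-8 10.428060205239609 [247.80395781 133.87050152] [305.70870697 144.52732803]
0 3.2367985863993542 [247.99223892 139.9452812 ] [305.79192819 143.21402513]
8 -4.11466084248389 [249.0815198  145.95458771] [305.67180242 141.88359082]
meas 4.722406879915756
```

In the side view the rod is about 2° off level, the gauge is held at about 0.34 m, and the arm is at rest. The last crop, taken at the seated position, still shows the lever open, and nothing has come near it since. Handing in.

```bash
python3 -c "
from cell import manip
print(manip.sign_off())"
```

```text
the job is handed in; nothing more can be done
None
```

I handed the job in at about 19 s of the 70 s allowed. The lever is open, the gauge was seated on the rim and drawn out, and it is held about 2° off level at about 0.34 m; the hand-in gave no verdict.

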